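# Shut down the size warmer: control off, pot onto the cork mat, lid on

## Task

Work with the size warmer is over. First turn its rotary control all the way back to off, then lift the steel pot up out of the heating collar by its handle, keep it upright and set it down gently, wholly on the round cork mat. Then put the lid properly on the pot so that it lies flat with its lip inside the rim, and do not knock over any glassware.

Things in the scene. Friction and masses are not known exactly. Their poses are not given: they have to be found in the camera images.
- warmer: white bench warmer, fixed, 120 mm deep (own x) by 250 mm wide (own y), deck 48 mm above the desk. Origin: centre of its underside; +x to its back, +y to its left. A round steel heating collar, 94 mm inside, 110 mm outside, rim 76 mm above the desk, is centred at own (0, -0.060); the hot plate in it, on which the pot stands, is 50 mm above the desk
- heat_knob_grip (a point): grip point of the black rotary control on the deck, on its vertical axis, 85 mm above the desk, at own (0, 0.082) of the warmer. The control has an upright bar grip 49 mm long, 14 mm thick, from 62 to 92 mm above the desk; the point's x axis lies along the bar and turns with it. A white line on the bar's top marks its pointer end (point's -x)
- heat_knob (a joint): angle of the rotary control, rad, 0 to 1.5. 0 = off, at the stop: bar along the warmer's own x, pointer to the warmer's front (-x, robot's side) at the long white tick. Seen from above it grows clockwise; turn it anticlockwise (positive about z) to switch off. No spring, friction about 0.04 N m: it stays where it is left
- pot: round steel pot, 95 mm high, 77 mm wide at the base, 90 mm at the rim, wall 3 mm, 0.25 to 0.46 kg, open on top. It starts standing in the heating collar with about 5 mm play round it, 26 mm below the collar's rim. Origin: centre of its underside; own z up; own +x points to the handle
- pot_handle (a point): middle of the handle's upright black grip, 80 mm from the pot's axis along its +x, 66 mm above its underside. The grip is 18 mm thick along own y, 12 mm radially, 44 mm high (40 to 84 mm above the underside); a flat steel strap 14 mm wide, top at 89 mm, joins it to the pot. 31 mm free between grip and wall. Pinch from above, fingers closing along own y
- pot_rim (a point): centre of the pot's mouth, 95 mm above its underside; the mouth is 84 mm wide inside
- lid: round steel lid, 100 mm across, 0.15 kg, lying on the desk on its lip. Origin: centre of the lip's underside. The lip is 77 mm across (73 mm at its tapered foot) and 8 mm deep; the disc is 8 to 12 mm above the origin. Seated on the pot, its origin is 87 mm above the pot's underside, 8 mm below the rim
- lid_knob (a point): top centre of the lid's round black knob, 37 mm above the lid's origin; the knob is 26 mm in diameter and 25 mm high, to be pinched from above in any direction
- mat: round cork mat, 120 mm across, 6 mm thick, fixed to the desk. Origin: centre of its underside, on the desk
- amber_flask: bystander: amber long-necked glass flask, 58 mm wide, 176 mm high, loose at the back; origin at the centre of its foot
- erlenmeyer: bystander: small corked conical glass flask, 61 mm wide, 97 mm high, loose at the right side; origin at the centre of its foot
- beaker: bystander: glass beaker of cotton rolls, 70 mm wide, 84 mm high, loose at the left back; origin at the centre of its foot

How it is judged (in metres and radians):
On the way, in this order (a step that is already met when the one before it is completed fails the run):
1. the rotary control is turned off while the pot still stands in the collar (value of joint heat_knob below 0.12 rad and z of pot in the frame of warmer between 0.045 and 0.056 m and y of pot in the frame of warmer below -0.03 m), for 0.2 s.
2. the pot is lifted by its handle, free of the warmer (contact force between pot and warmer below 0.01 N and z of pot in the frame of warmer above 0.078 m and contact force between pot and the fingers above 0.5 N and distance between the grasp point and pot_handle below 0.045 m), for 0.1 s.
3. the pot stands upright, wholly on the cork mat (horizontal distance between pot and mat below 0.023 m and z of pot in the frame of mat below 0.01 m and angle between pot's own z axis and vertical below 0.06 rad and contact force between pot and the fingers below 0.1 N), for 0.2 s.
4. the lid lies flat on the pot, its lip inside the rim (horizontal distance between lid and pot_rim below 0.007 m and z of lid in the frame of pot below 0.0895 m and angle between the z axis of lid and the z axis of pot, either way round below 0.05 rad), for 0.2 s.
At the end, for the whole second after the job is handed in: control within 0.12 rad of off; pot at rest, upright (0.06 rad), standing on the mat, axis within 23 mm of the mat's centre; lid at rest, right way up and flat on the pot (0.05 rad), within 7 mm of centre, lip inside the rim (lid origin 83 to 89.5 mm above the pot's underside) (all of step 4 and value of joint heat_knob below 0.12 rad and horizontal distance between pot and mat below 0.023 m and z of pot in the frame of mat between 0.003 and 0.01 m and angle between pot's own z axis and vertical below 0.06 rad and z of lid in the frame of pot above 0.083 m and angle between lid's own z axis and vertical below 0.1 rad and linear speed of each of pot, lid below 0.02 m/s); the robot touches nothing.
It fails at once if the pot is tipped by more than 30 degrees (angle between pot's own z axis and vertical above 0.52 rad).
It fails at once if the pot is slammed on the mat (over 250 N) (contact force between pot and mat above 250 N).
It fails at once if the pot is let go in the air, more than 10 mm above the mat (horizontal distance between pot and mat below 0.08 m and z of pot in the frame of mat above 0.016 m and contact force between pot and the fingers below 0.01 N).
It fails at once if a glass bystander (amber flask, conical flask or beaker) is knocked over (angle between any of amber_flask, erlenmeyer, beaker's own z axis and vertical above 0.4 rad).
It also fails if it takes over 64 s, if anything falls off the work surface, if the arm or the gripper's body presses on something with over 40 N, if the wrist force passes 120 N, or if a joint passes its speed limit or range.

## Robot

A 7-joint arm with a two-finger parallel gripper is mounted at the origin on a cart in front of the work surface, level with it; the furniture and walls round the work are solid. World frame = base frame: x ahead of the robot, y to its left, z up, the work surface at z = 0. Lengths are in m, angles in degrees, forces in N, time in s.
With the tool pointing down it reaches from about 0.425 to 0.875 m from the base axis. Payload 4.7 kg.
Tool frame: the origin (TCP) lies at the very end of the fingers, on their centre line; the grasp point (between the pads) lies 19 mm behind it; z points along the fingers, y is the line along which they close (so a half turn about z gives the same grasp; the last joint's range is limited). The gripper opens to 87 mm and grips with 3 to 60 N. Pads are 19 mm wide; open, the fingers measure 117 mm over their backs; the gripper's body (75 mm by 190 mm) begins 51 mm behind the grasp point.
Start: joints at [-67.03, 18.392, -4.016, 83.108, 1.295, 78.541, -3.26], TCP at [0.245, 0.602, 0.223] pointing down, gripper open.
Joint ranges: [-163.93, 163.93], [-17.29, 119.83], [-79.2, 71.16], [3.27, 140.29], [-89.18, 269.18], [5.43, 117.66], [-154.24, 154.24]. Speed limits (degrees/s): [147.25, 147.25, 180, 180, 180, 180, 180].

## Interface

Orientations are given as [roll, pitch, yaw] about the fixed x, y, z axes, in that order (R = Rz(yaw) Ry(pitch) Rx(roll)).
In Python, from cell import get_obs, read_camera, sign_off, silhouettes gives the robot as it stands.
- The arm moves only by the tool play_rows, never from a script. Its argument "steps" is a list that holds one entry, the list of rows, each a list of 7 numbers: the shift along the tool's x, y, z in m, then the turn, a rotation vector about the tool's x, y, z in rad, then the finger opening in m, from 0 to 0.087. A call has 1 to 12 rows; each row shifts and turns the commanded pose from where the row before left it, along the tool's axes as they then stand; what a row does not reach is not made up. A row lasts 1/10 s, in which the tool goes at most 50 mm and 8.59 degrees, less where a joint would pass 70% of its speed; a pose out of reach is approached as far as the arm can. A call is refused whole if a number of a shift passes 0.05 or a number of a turn 0.15, either way. A call with a gripper value outside its range is refused whole. The fingers move at their own pace and stop on an object; "force" is the grip in N (left out, the last holds). Time passes only in rows, so rows that do not move let the fingers close. It gives the time, the measured TCP pose, the force, the opening and the grip force at its end, in the units of the state.
- get_obs(): the state, without advancing time (a new reading comes with each control period).
- read_camera(name): name is "scene" or "top" or "wrist"; returns a dict with "frame" (420x560x3 uint8, red, green, blue), "intrinsics" (3x3 intrinsics, pixels), "view" (4x4, takes a point from world to camera coordinates). Camera axes: x right, y up, looking along -z (the intrinsics and any distortion apply to the point x, -y, -z); pixel columns grow to the right and rows downward; lengths in m; the calibration is good to about 2 mm. A picture is of the moment at which its call begins. There is no depth.
- sign_off(): hands the job in; it is judged then, once.
Trained networks look in the newest picture that a camera, given by its name, has taken for a name from the list of things; names that differ only in an ending like _2 or _b are one class to them, and where a whole thing is asked for, a point or a joint stands for the part that bears it (a point fixed in the world has none). Each returns a list of dicts, best first, with "p" (0 to 1); they miss things now and then, are a little off and sometimes report something else, mostly with a low value. They report only what shows in the picture. A call takes as long as a camera call.
- silhouettes(camera, name): "pixels" (420x560 bool, what is visible of it) and "extent" ([left, top, right, bottom] in pixels, round what is visible of it).
The state is a dict: "time_s": time; "qpos": joint angles; "joint_velocities": joint speeds; "effort": joint torques, N m; "tool_pos": TCP position; "tool_rot": TCP orientation; "force": force on the tool from outside, world axes, zero at the start; "wrist_torque": the same for the moment, N m; "grip_width": finger opening in m; "grasp_force": force on a finger pad.
Only numpy, scipy, OpenCV 4.12 (cv2) and the standard library are available. Lean on these libraries where they do the work, as an engineer would, in place of code of your own. Each camera call takes 0.05 s, during which the arm holds its last target. There are 200 camera calls.

## Working session

There is one attempt and no reset: what is moved stays moved. The work goes in short steps, Python scripts to look and compute and a tool call to move; the robot and the scene stay as the last step left them, time stands still between calls to the robot, and variables do not carry over. Pictures are saved under pics/ and viewed, at most 10 in all, crops included, and the job is handed in when it is done.

Besides the shell and the picture viewer there is one more tool, called after "Emit:" by a JSON object that holds its "op" and its "data", one argument or row to a line. play_rows: Moves the arm, as the interface text tells. Its arguments: {"type":"object","properties":{"steps":{"type":"array","items":{"type":"array","items":{"type":"array","items":{"type":"number"}}}},"force":{"type":"number"}},"required":["steps"]}

```bash
ls; mkdir -p pics; cat > h.py <<'E'
from cell import *
import numpy as np, cv2
def ray(c,u,v):
    K=np.array(c["intrinsics"]);V=np.array(c["view"])
    d=np.linalg.inv(K)@np.array([u,v,1.]); d=np.array([d[0],-d[1],-d[2]])
    R=V[:3,:3]; return -R.T@V[:3,3], R.T@d
def atz(c,u,v,z):
    o,d=ray(c,u,v); return o+d*(z-o[2])/d[2]
def proj(c,p):
    V=np.array(c["view"]);q=V[:3,:3]@np.array(p)+V[:3,3]
    r=np.array(c["intrinsics"])@np.array([q[0],-q[1],-q[2]]); return r[:2]/r[2]
E
python3 - <<'E'
from h import *
o=get_obs(); print({k:np.round(v,3).tolist() for k,v in o.items()})
ims=[]
for n in ["scene","top"]:
    c=read_camera(n); cv2.imwrite(f"pics/{n}0.png",c["frame"][:,:,::-1]); print(n,np.round(ray(c,280,210),3).tolist())
    for t in ["warmer","heat_knob","pot","pot_handle","lid","lid_knob","mat","amber_flask","erlenmeyer","beaker"]:
        for s in silhouettes(n,t)[:1]:
            ys,xs=np.nonzero(s["pixels"]); m=(xs.mean(),ys.mean())
            print(t,round(s["p"],2),np.round(s["extent"]).tolist(),np.round(m,1),len(xs),"z0:",np.round(atz(c,*m,0)[:2],3))
E
```

```text
pics
{'time_s': 0.0, 'qpos': [-67.031, 18.438, -4.015, 83.173, 1.294, 78.541, -3.261], 'joint_velocities': [-0.016, 0.118, -0.058, -0.084, -0.053, 0.02, 0.019], 'effort': [-0.001, -49.129, -0.404, -31.253, -0.064, 0.044, 0.0], 'tool_pos': [0.245, 0.601, 0.221], 'tool_rot': [-179.894, 0.005, 157.839], 'force': [-0.136, 0.07, 0.019], 'wrist_torque': [0.021, -0.043, 0.031], 'grasp_force': 0.0, 'grip_width': 0.087}
scene [[0.183, -0.838, 1.01], [0.333, 0.64, -0.693]]
warmer 0.6 [249.0, 199.0, 333.0, 283.0] [287.4 240.7] 2896 z0: [ 0.631 -0.021]
heat_knob 0.78 [264.0, 200.0, 285.0, 220.0] [273.  209.1] 313 z0: [0.652 0.106]
pot 0.81 [285.0, 206.0, 324.0, 257.0] [301.8 231.7] 1579 z0: [ 0.682 -0.01 ]
pot_handle 0.93 [286.0, 208.0, 322.0, 258.0] [302.3 231.7] 1512 z0: [ 0.683 -0.01 ]
lid 0.67 [191.0, 234.0, 226.0, 264.0] [207.4 248.2] 881 z0: [0.43  0.052]
lid_knob 0.69 [189.0, 232.0, 224.0, 259.0] [207.2 248.2] 885 z0: [0.429 0.052]
mat 0.81 [227.0, 304.0, 276.0, 350.0] [252.8 325.7] 1763 z0: [ 0.434 -0.22 ]
amber_flask 0.94 [374.0, 239.0, 401.0, 299.0] [386.6 270.5] 861 z0: [ 0.807 -0.227
[... 311 characters left out ...]
234.0, 189.0, 257.0, 214.0] [244.5 199.6] 355 z0: [0.636 0.051]
pot 0.56 [287.0, 170.0, 335.0, 230.0] [308.2 196.1] 1783 z0: [ 0.656 -0.108]
pot_handle 0.75 [286.0, 170.0, 331.0, 228.0] [308.  195.9] 1740 z0: [ 0.657 -0.108]
lid 0.79 [218.0, 263.0, 258.0, 304.0] [238.9 284.1] 1386 z0: [0.427 0.046]
lid_knob 0.94 [221.0, 266.0, 260.0, 305.0] [238.8 284.3] 1361 z0: [0.426 0.047]
mat 0.81 [323.0, 265.0, 378.0, 313.0] [350.2 288.7] 2045 z0: [ 0.434 -0.221]
amber_flask 0.74 [366.0, 130.0, 404.0, 174.0] [384.5 152.8] 692 z0: [ 0.785 -0.299]
erlenmeyer 0.68 [378.0, 173.0, 403.0, 199.0] [388.8 186.8] 576 z0: [ 0.694 -0.311]
beaker 0.93 [171.0, 129.0, 202.0, 162.0] [185.9 144.2] 766 z0: [0.773 0.216]
```

```bash
python3 - <<'E'
import cv2
a=cv2.imread("pics/top0.png")[110:330,140:430]
cv2.imwrite("pics/topc.png",cv2.resize(a,None,fx=2.7,fy=2.7,interpolation=cv2.INTER_CUBIC))
E
```

```text
(no output)
```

View pics/topc.png

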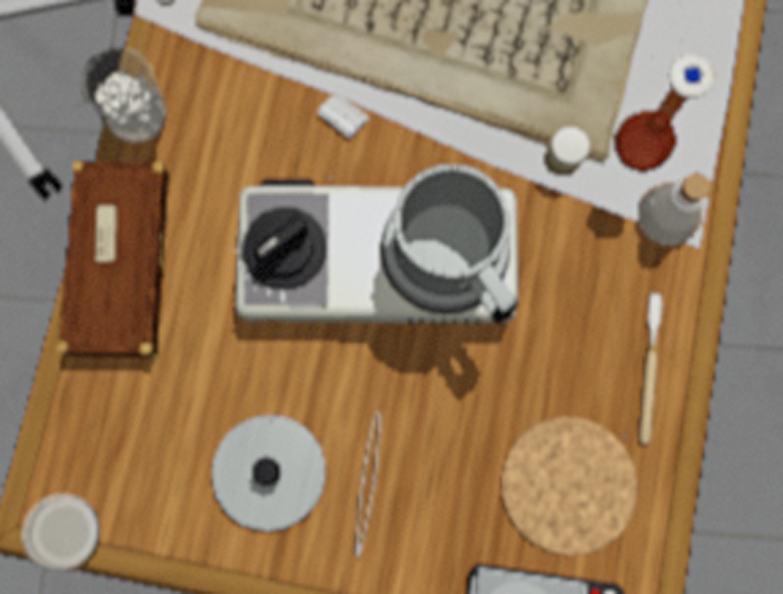

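The top view shows the warmer with the knob bar at crop (278,248), pointer to the lower left (~50° from off). The pot rim is at (453,220), with the handle lower right at (503,298). The lid is at (268,472) and the mat at (569,485).

```bash
python3 - <<'E'
from h import *
c=read_camera("top")
def P(n,x,y,z): print(n,np.round(atz(c,x/2.7+140,y/2.7+110,z),3)[:2])
P("knobtop",278,248,.085)
P("bar a",250,272,.092);P("bar b",305,228,.092)
P("deckFL",238,308,.048);P("deckFR",516,308,.048);P("deckBL",242,188,.048);P("deckBR",515,188,.048)
P("rim c",453,220,.145);P("collar",443,262,.076)
P("rimL",396,222,.145);P("rimR",508,218,.145);P("rim top",453,168,.145);P("rim bot",453,273,.145)
P("handle outer",500,296,.139)
P("lid",268,472,.012);P("lid knob",266,471,.037);P("mat",569,485,.006)
E
```

```text
knobtop [0.61  0.045]
bar a [0.586 0.065]
bar b [0.627 0.023]
deckFL [0.563 0.079]
deckFR [ 0.579 -0.163]
deckBL [0.672 0.086]
deckBR [ 0.688 -0.158]
rim c [ 0.628 -0.099]
collar [ 0.61  -0.096]
rimL [ 0.624 -0.054]
rimR [ 0.633 -0.142]
rim top [ 0.672 -0.097]
rim bot [ 0.585 -0.101]
handle outer [ 0.571 -0.14 ]
lid [0.425 0.044]
lid knob [0.425 0.043]
mat [ 0.432 -0.221]
```

Emit:
{"op": "play_rows", "data": {
  "steps": [
    [[-0.04,-0.029,0,0,0,0,0.087],[-0.04,-0.029,0,0,0,0,0.087],[-0.04,-0.029,0,0,0,0,0.087],[-0.04,-0.029,0,0,0,0,0.087],[-0.04,-0.029,0,0,0,0,0.087],[-0.04,-0.029,0,0,0,0,0.087],[-0.04,-0.029,0,0,0,0,0.087],[-0.04,-0.029,0,0,0,0,0.087],[-0.04,-0.029,0,0,0,0,0.087],[-0.04,-0.029,0,0,0,0,0.087],[-0.04,-0.029,0,0,0,0,0.087],[-0.04,-0.029,0,0,0,0,0.087]]
  ]
}}

```text
time_s: 2.35
tool_pos: [0.5593, 0.0969, 0.223]
tool_rot: [179.9, 0.0, 157.9]
force: [0.2, 1.2, 0.5]
grip_width: 0.087
grasp_force: 0.0
```

Emit:
{"op": "play_rows", "data": {
  "steps": [
    [[-0.04,-0.029,0,0,0,0,0.087],[0,0,0,0,0,0.137,0.087],[0,0,0,0,0,0.137,0.087],[0,0,0,0,0,0.137,0.087],[0,0,0,0,0,0,0.087],[0,0,0,0,0,0,0.087]]
  ]
}}

```text
time_s: 2.95
tool_pos: [0.5846, 0.0568, 0.2226]
tool_rot: [180.0, 0.0, 134.5]
force: [1.2, 0.1, 0.2]
grip_width: 0.0873
grasp_force: 0.0
```

```bash
python3 - <<'E'
from h import *
o=get_obs(); print(o["time_s"],o["tool_pos"],o["tool_rot"],np.round(o["qpos"],1))
c=read_camera("wrist"); cv2.imwrite("pics/w1.png",c["frame"][:,:,::-1]); np.savez("w1",K=c["intrinsics"],V=c["view"])
print(np.round(ray(c,280,210),3).tolist())
for p in [(.62,.043,.085),(.629,-.099,.145)]: print(proj(c,p))
E
```

```text
2.95 [0.58457353 0.05681543 0.22261618] [1.79992773e+02 3.53261375e-03 1.34492341e+02] [-29.8  11.1  24.9  93.3  -4.8  76.7  40.3]
[[0.535, 0.107, 0.386], [0.166, -0.187, -0.968]]
[298.00058987 234.40278741]
[205.23905137 357.32901445]
```

View pics/w1.png

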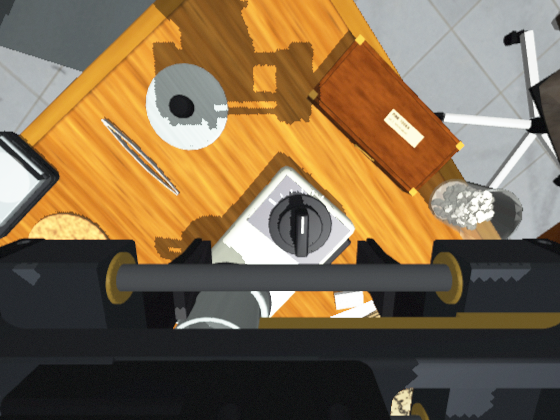

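The wrist view shows the knob bar running vertically from (302,212) to (302,256), with the white pointer line toward the top at (303,220). The lid is at (187,107). The bar is already nearly along tool x.

```bash
python3 - <<'E'
from h import *
d=np.load("w1.npz");c=dict(intrinsics=d["K"],view=d["V"])
for n,u,v,z in [("a",303,212,.092),("b",302,256,.092),("b2",302,256,.062),("disc",300,226,.062),("corner L",287,168,.048),("corner B",355,233,.048),("lidknob",182,106,.037),("lid",187,107,.011)]:
    print(n,np.round(atz(c,u,v,z),3))
t=np.load("w1.npz")
E
```

```text
a [0.604 0.066 0.092]
b [0.639 0.03  0.092]
b2 [0.649 0.022 0.062]
disc [0.621 0.047 0.062]
corner L [0.564 0.083 0.048]
corner B [0.679 0.086 0.048]
lidknob [0.431 0.049 0.037]
lid [0.428 0.048 0.011]
```

Emit:
{"op": "play_rows", "data": {
  "steps": [
    [[-0.033,0.018,0,0,0,0,0.087],[0,0,0.045,0,0,0,0.06],[0,0,0.045,0,0,0,0.05],[0,0,0.035,0,0,0,0.04],[0,0,0.02,0,0,0,0.04],[0,0,0,0,0,0,0.005],[0,0,0,0,0,0,0.005],[0,0,0,0,0,0,0.005],[0,0,0,0,0,0,0.005]]
  ],
  "force": 15
}}

```text
time_s: 3.9
tool_pos: [0.6219, 0.0458, 0.0795]
tool_rot: [179.8, 0.1, 134.3]
force: [0.0, 0.4, -0.4]
grip_width: 0.0309
grasp_force: 0.0
```

Emit:
{"op": "play_rows", "data": {
  "steps": [
    [[0,0,0,0,0,0,0.005],[0,0,0,0,0,0,0.005],[0,0,0,0,0,-0.1,0.005],[0,0,0,0,0,-0.12,0.005],[0,0,0,0,0,-0.12,0.005],[0,0,0,0,0,-0.12,0.005],[0,0,0,0,0,-0.12,0.005],[0,0,0,0,0,-0.1,0.005],[0,0,0,0,0,-0.08,0.005]]
  ]
}}

```text
time_s: 4.8
tool_pos: [0.6214, 0.0456, 0.0785]
tool_rot: [180.0, 0.1, 178.0]
force: [0.6, 0.6, 2.0]
grip_width: 0.0137
grasp_force: 15.0
```

```bash
python3 - <<'E'
from h import *
o=get_obs()
for k in ["time_s","tool_pos","tool_rot","force","wrist_torque","grip_width","grasp_force"]: print(k,np.round(o[k],3))
E
```

```text
time_s 4.8
tool_pos [0.621 0.046 0.078]
tool_rot [1.79983e+02 1.21000e-01 1.78047e+02]
force [0.64  0.56  2.026]
wrist_torque [-0.055 -0.136 -0.018]
grip_width 0.014
grasp_force 14.994
```

Emit:
{"op": "play_rows", "data": {
  "steps": [
    [[0,0,0,0,0,-0.05,0.005],[0,0,0,0,0,-0.05,0.005],[0,0,0,0,0,-0.03,0.005],[0,0,0,0,0,0,0.005]]
  ]
}}

```text
time_s: 5.2
tool_pos: [0.6214, 0.0455, 0.0784]
tool_rot: [180.0, 0.1, -174.8]
force: [0.5, -1.2, 2.9]
grip_width: 0.0142
grasp_force: 15.3
```

```bash
python3 - <<'E'
from h import *
o=get_obs()
for k in ["time_s","tool_pos","tool_rot","force","wrist_torque","grip_width","grasp_force"]: print(k,np.round(o[k],3))
E
```

```text
time_s 5.2
tool_pos [0.621 0.045 0.078]
tool_rot [ 1.79986e+02  1.20000e-01 -1.74773e+02]
force [ 0.541 -1.19   2.929]
wrist_torque [-0.002 -0.213 -0.324]
grip_width 0.014
grasp_force 15.347
```

Emit:
{"op": "play_rows", "data": {
  "steps": [
    [[0,0,0,0,0,0,0.05],[0,0,0,0,0,0,0.05],[0,0,0,0,0,0,0.05],[0,0,-0.04,0,0,0,0.087],[0,0,-0.045,0,0,0,0.087],[0,0,-0.045,0,0,0,0.087],[0,0,-0.045,0,0,0,0.087],[0.018,-0.046,0,0,0,0,0.087],[0.018,-0.046,0,0,0,0,0.087],[0.018,-0.046,0,0,0,0,0.087],[0.018,-0.046,0,0,0,0,0.087]]
  ]
}}

```text
time_s: 6.3
tool_pos: [0.5648, -0.1457, 0.2524]
tool_rot: [180.0, -0.0, -174.7]
force: [1.1, -0.9, -0.2]
grip_width: 0.0858
grasp_force: 0.0
```

Emit:
{"op": "play_rows", "data": {
  "steps": [
    [[0,0,0,0,0,0.145,0.087],[0,0,0,0,0,0.145,0.087],[0,0,0,0,0,0.145,0.087],[0,0,0,0,0,0.145,0.087],[0,0,0,0,0,0.145,0.087],[0,0,0,0,0,0.145,0.087],[0,0,0,0,0,0.145,0.087],[0,0,0,0,0,0.145,0.087],[0,0,0,0,0,0.145,0.087],[0,0,0,0,0,0.145,0.087],[0,0,0,0,0,0.145,0.087],[0,0,0,0,0,0.145,0.087]]
  ]
}}

```text
time_s: 7.5
tool_pos: [0.5654, -0.144, 0.2521]
tool_rot: [-179.9, -0.0, 85.3]
force: [-0.6, -0.1, -0.6]
grip_width: 0.0871
grasp_force: 0.0
```

Emit:
{"op": "play_rows", "data": {
  "steps": [
    [[0,0,0,0,0,0.145,0.087],[0,0,0,0,0,0.145,0.087],[0,0,0,0,0,0.145,0.087],[0,0,0,0,0,0.145,0.087],[0,0,0,0,0,0.145,0.087],[0,0,0,0,0,0.145,0.087],[0,0,0,0,0,0,0.087],[0,0,0,0,0,0,0.087]]
  ]
}}

```text
time_s: 8.3
tool_pos: [0.5656, -0.144, 0.2523]
tool_rot: [-180.0, 0.0, 36.0]
force: [0.1, 0.1, -0.7]
grip_width: 0.0869
grasp_force: 0.0
```

```bash
python3 - <<'E'
from h import *
o=get_obs(); print(o["time_s"],o["tool_pos"],o["tool_rot"],np.round(o["qpos"],1))
c=read_camera("wrist"); np.savez("w2",K=c["intrinsics"],V=c["view"])
t=read_camera("top")
np.savez("w2t",K=t["intrinsics"],V=t["view"])
im=np.zeros((420,800,3),np.uint8); im[:,:560]=c["frame"]; im[:300,560:]=cv2.resize(t["frame"][170:245,225:285],(240,300),interpolation=cv2.INTER_CUBIC)
cv2.imwrite("pics/w2.png",im[:,:,::-1])
print(proj(c,(.629,-.099,.145)),proj(c,(.564,-.145,.139)))
E
```

```text
8.3 [ 0.56561683 -0.14399687  0.2523237 ] [-1.79974675e+02  1.87086090e-02  3.59510336e+01] [-20.4  10.6  36.9  91.6  -6.4  80.  -36.9]
[285.41865206 125.27016698] [284.19759602 209.91004134]
```

View pics/w2.png

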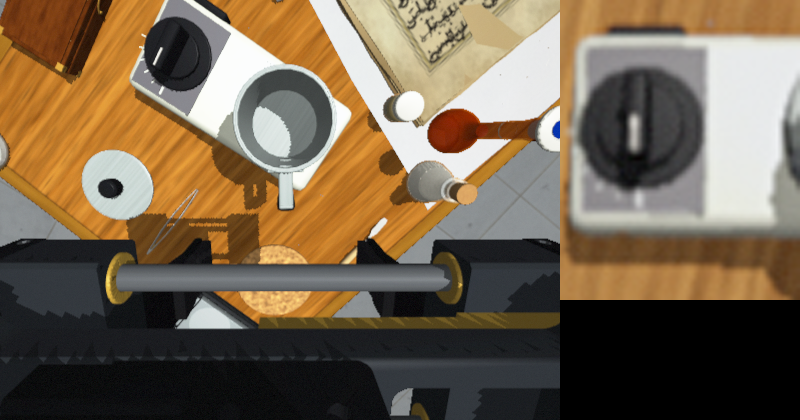

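The wrist view shows the pot rim circle at about (285,118) and the strap running from (286,170) to its outer end at (287,209). In the top inset the knob pointer now sits at the front tick, so it is off.

```bash
python3 - <<'E'
from h import *
d=np.load("w2.npz");c=dict(intrinsics=d["K"],view=d["V"])
for n,u,v,z in [("rimL",234,117,.145),("rimR",337,117,.145),("rim top",285,63,.145),("rim bot",285,168,.145),("strap end",287,209,.139),("strap mid",286,185,.139),("mat",277,280,.006),("lidknob",110,188,.037)]:
    print(n,np.round(atz(c,u,v,z),3))
E
```

```text
rimL [ 0.608 -0.058  0.145]
rimR [ 0.662 -0.132  0.145]
rim top [ 0.67  -0.069  0.145]
rim bot [ 0.598 -0.121  0.145]
strap end [ 0.566 -0.147  0.139]
strap mid [ 0.585 -0.132  0.139]
mat [ 0.439 -0.223  0.006]
lidknob [0.432 0.043 0.037]
```

Emit:
{"op": "play_rows", "data": {
  "steps": [
    [[0.005,0.002,0,0,0,-0.018,0.087],[0,0,0.045,0,0,0,0.06],[0,0,0.045,0,0,0,0.05],[0,0,0.045,0,0,0,0.045],[0,0,0.022,0,0,0,0.045],[0,0,0,0,0,0,0.005],[0,0,0,0,0,0,0.005],[0,0,0,0,0,0,0.005],[0,0,0,0,0,0,0.005],[0,0,0,0,0,0,0.005],[0,0,0,0,0,0,0.005],[0,0,0,0,0,0,0.005]]
  ],
  "force": 45
}}

```text
time_s: 9.6
tool_pos: [0.5715, -0.1429, 0.0965]
tool_rot: [180.0, -0.1, 36.8]
force: [-2.1, -0.3, 4.2]
grip_width: 0.0175
grasp_force: 45.0
```

Emit:
{"op": "play_rows", "data": {
  "steps": [
    [[0,0,0,0,0,0,0.005],[0,0,-0.005,0,0,0,0.005],[0,0,-0.01,0,0,0,0.005],[0,0,-0.01,0,0,0,0.005],[0,0,-0.01,0,0,0,0.005],[0,0,-0.01,0,0,0,0.005],[0,0,-0.015,0,0,0,0.005],[0,0,-0.015,0,0,0,0.005],[0,0,0,0,0,0,0.005],[0,0,0,0,0,0,0.005]]
  ],
  "force": 58
}}

```text
time_s: 10.6
tool_pos: [0.5713, -0.1429, 0.1712]
tool_rot: [180.0, -0.1, 36.8]
force: [0.2, -0.2, -4.5]
grip_width: 0.0176
grasp_force: 58.0
```

```bash
python3 - <<'E'
from h import *
o=get_obs(); print(o["time_s"],o["tool_pos"],o["tool_rot"],np.round(o["qpos"],1),o["force"],o["wrist_torque"],o["grip_width"])
c=read_camera("wrist"); np.savez("w3",K=c["intrinsics"],V=c["view"])
t=read_camera("scene")
im=np.zeros((420,800,3),np.uint8); im[:,:560]=c["frame"]; im[:300,560:]=cv2.resize(t["frame"][180:280,250:330],(240,300),interpolation=cv2.INTER_CUBIC)
cv2.imwrite("pics/w3.png",im[:,:,::-1])
E
```

```text
10.6 [ 0.57128788 -0.14294693  0.17115448] [ 1.79967597e+02 -5.74090761e-02  3.67772350e+01] [-19.5  14.3  36.3  97.4  -8.9  71.2 -34.4] [ 0.15754676 -0.16306084 -4.53878037] [-0.26173386  0.31788354  0.03409563] 0.01757526137471422
```

View pics/w3.png

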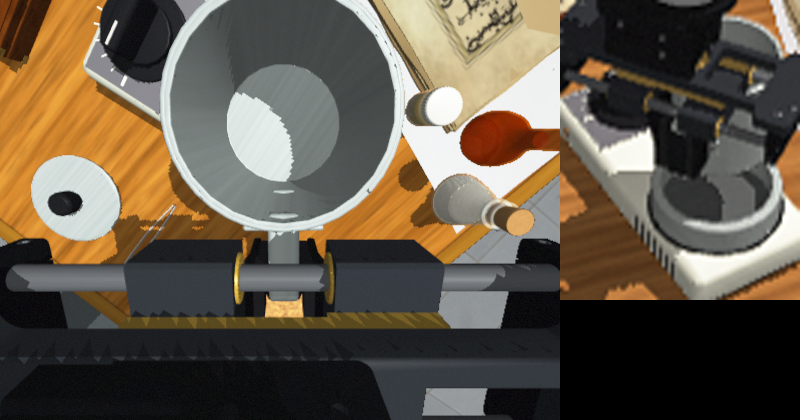

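The pot is lifted clear and held by the strap. In the wrist image the rim spans columns 162–404 with its bottom edge at row 231, and the inner base is at (283,122).

```bash
python3 - <<'E'
from h import *
from scipy.spatial.transform import Rotation as Ro
d=np.load("w3.npz");c=dict(intrinsics=d["K"],view=d["V"])
tcp=np.array([.5713,-.1429,.1712]);a=np.deg2rad(36.8);ex=np.array([np.cos(a),np.sin(a),0]);ey=np.array([-np.sin(a),np.cos(a),0])
for th in [-4,-2,0,2,4,6]:   # pot's far side sagging
  r=Ro.from_rotvec(np.deg2rad(th)*ey)
  H=tcp+[0,0,.0185]
  f=lambda x,y,z: proj(c,H+r.apply(ex*(x+.08)+ey*y+[0,0,z-.066])).round(0).tolist()
  print(th,"L",f(0,.045,.095),"R",f(0,-.045,.095),"near",f(-.045,0,.095),"base",f(0,0,.003),f(.0,.0355,.003),f(0,-.0355,.003))
E
```

```text
-4 L [160.0, 111.0] R [410.0, 111.0] near [285.0, 227.0] base [285.0, 112.0] [231.0, 112.0] [338.0, 112.0]
-2 L [163.0, 108.0] R [408.0, 108.0] near [285.0, 224.0] base [285.0, 115.0] [232.0, 115.0] [337.0, 115.0]
0 L [166.0, 106.0] R [405.0, 106.0] near [285.0, 220.0] base [285.0, 119.0] [233.0, 119.0] [337.0, 119.0]
2 L [168.0, 104.0] R [402.0, 104.0] near [285.0, 217.0] base [285.0, 123.0] [233.0, 122.0] [336.0, 123.0]
4 L [171.0, 102.0] R [400.0, 102.0] near [285.0, 214.0] base [285.0, 126.0] [234.0, 126.0] [335.0, 126.0]
6 L [173.0, 101.0] R [397.0, 101.0] near [285.0, 211.0] base [285.0, 130.0] [235.0, 130.0] [334.0, 130.0]
```

Emit:
{"op": "play_rows", "data": {
  "steps": [
    [[-0.013,0.003,0,0,0,0,0.005],[-0.026,0.005,0,0,0,0,0.005],[-0.026,0.006,0,0,0,0,0.005],[-0.026,0.005,0,0,0,0,0.005],[-0.026,0.006,0,0,0,0,0.005],[-0.026,0.005,0,0,0,0,0.005],[-0.026,0.005,0,0,0,0,0.005],[-0.026,0.005,0,0,0,0,0.005],[-0.013,0.003,0,0,0,0,0.005]]
  ]
}}

```text
time_s: 11.6
tool_pos: [0.4269, -0.3046, 0.1702]
tool_rot: [-180.0, 0.1, 36.5]
force: [-0.2, -0.3, -3.8]
grip_width: 0.0176
grasp_force: 58.0
```

Emit:
{"op": "play_rows", "data": {
  "steps": [
    [[0,0,0,0,0,-0.04,0.005],[0,0,0,0,0,-0.08,0.005],[0,0,0,0,0,-0.1,0.005],[0,0,0,0,0,-0.1,0.005],[0,0,0,0,0,-0.1,0.005],[0,0,0,0,0,-0.1,0.005],[0,0,0,0,0,-0.1,0.005],[0,0,0,0,0,-0.1,0.005],[0,0,0,0,0,-0.1,0.005],[0,0,0,0,0,-0.04,0.005],[0,0,0,0,0,0,0.005],[0,0,0,0,0,0,0.005]]
  ]
}}

```text
time_s: 12.8
tool_pos: [0.4301, -0.3018, 0.1704]
tool_rot: [180.0, -0.0, 86.0]
force: [0.6, 0.0, -3.1]
grip_width: 0.0178
grasp_force: 58.0
```

```bash
python3 - <<'E'
from h import *
o=get_obs(); print(o["time_s"],o["tool_pos"],o["tool_rot"],np.round(o["qpos"],1),o["force"],o["wrist_torque"],o["grip_width"])
c=read_camera("wrist"); np.savez("w4",K=c["intrinsics"],V=c["view"])
t=read_camera("top")
im=np.zeros((420,800,3),np.uint8); im[:,:560]=c["frame"]; im[:240,560:]=cv2.resize(t["frame"][230:330,300:400],(240,240),interpolation=cv2.INTER_CUBIC)
cv2.imwrite("pics/w4.png",im[:,:,::-1])
E
```

```text
12.8 [ 0.430136   -0.30184254  0.1703915 ] [ 1.79994269e+02 -6.30830767e-03  8.59878293e+01] [ -6.2   5.5  40.8 106.1  -3.8  69.8  31.8] [ 0.6287934   0.03259162 -3.07419165] [-0.28564468  0.09288917 -0.03243298] 0.017750330920356217
```

View pics/w4.png

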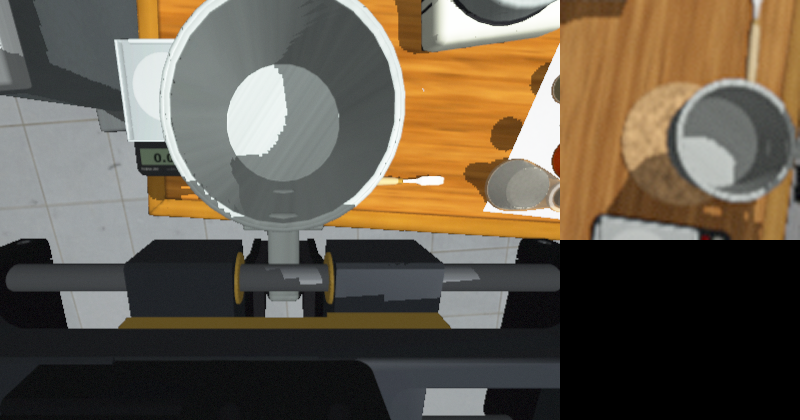

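In the wrist view the pot covers the mat, and the balance is off to the left. In the top inset the rim is centred at about full-image (373,288), displaced by parallax.

```bash
python3 - <<'E'
from h import *
d=np.load("w2t.npz");c=dict(intrinsics=d["K"],view=d["V"])
print(proj(c,(.4357,-.222,.218)), proj(c,(.434,-.2215,.006)), atz(c,373,288.3,.218))
E
```

```text
[371.00553497 285.85994709] [350.80960336 288.78444557] [ 0.43150336 -0.22577881  0.218     ]
```

Emit:
{"op": "play_rows", "data": {
  "steps": [
    [[0,0,0.01,0,0,0,0.005],[0,0,0.02,0,0,0,0.005],[0,0,0.02,0,0,0,0.005],[0,0,0.02,0,0,0,0.005],[0,0,0.02,0,0,0,0.005],[0,0,0.012,0,0,0,0.005],[0,0,0.007,0,0,0,0.005],[0,0,0.003,0,0,0,0.005],[0,0,0,0,0,0,0.005],[0,0,0,0,0,0,0.005]]
  ]
}}

```text
time_s: 13.9
tool_pos: [0.4307, -0.3023, 0.0593]
tool_rot: [179.9, 0.0, 86.0]
force: [0.5, -0.2, -2.3]
grip_width: 0.0176
grasp_force: 58.0
```

Emit:
{"op": "play_rows", "data": {
  "steps": [
    [[0,0,0.002,0,0,0,0.005],[0,0,0.002,0,0,0,0.005],[0,0,0.001,0,0,0,0.005],[0,0,0,0,0,0,0.005]]
  ]
}}

```text
time_s: 14.3
tool_pos: [0.4301, -0.3018, 0.0535]
tool_rot: [-180.0, -0.0, 86.0]
force: [0.3, 0.6, -3.7]
grip_width: 0.0176
grasp_force: 58.0
```

Emit:
{"op": "play_rows", "data": {
  "steps": [
    [[0,0,0.001,0,0,0,0.005],[0,0,0.001,0,0,0,0.005],[0,0,0,0,0,0,0.005]]
  ]
}}

```text
time_s: 14.6
tool_pos: [0.4304, -0.3023, 0.0525]
tool_rot: [180.0, -0.0, 86.0]
force: [-1.3, -0.1, 4.2]
grip_width: 0.0176
grasp_force: 58.0
```

Contact. Release, rise, and look.

Emit:
{"op": "play_rows", "data": {
  "steps": [
    [[0,0,0,0,0,0,0.022],[0,0,0,0,0,0,0.03],[0,0,0,0,0,0,0.04],[0,0,0,0,0,0,0.05],[0,0,0,0,0,0,0.05],[0,0,-0.02,0,0,0,0.05],[0,0,-0.04,0,0,0,0.06],[0,0,-0.045,0,0,0,0.087],[0,0,-0.045,0,0,0,0.087],[0,0,0,0,0,0,0.087]]
  ]
}}

```text
time_s: 15.6
tool_pos: [0.4334, -0.3042, 0.2078]
tool_rot: [179.4, 0.2, 86.0]
force: [0.3, 0.1, 0.1]
grip_width: 0.0739
grasp_force: 0.0
```

```bash
python3 - <<'E'
from h import *
o=get_obs(); print(o["time_s"],o["tool_pos"],o["tool_rot"],np.round(o["qpos"],1))
c=read_camera("wrist"); np.savez("w5",K=c["intrinsics"],V=c["view"])
t=read_camera("top")
im=np.zeros((420,800,3),np.uint8); im[:,:560]=c["frame"]; im[:240,560:]=cv2.resize(t["frame"][230:330,300:400],(240,240),interpolation=cv2.INTER_CUBIC)
cv2.imwrite("pics/w5.png",im[:,:,::-1])
E
```

```text
15.6 [ 0.43340754 -0.30420457  0.20784709] [179.36475143   0.1824487   86.03732662] [ -7.2   3.5  41.4 103.2  -2.6  73.5  30.9]
```

View pics/w5.png

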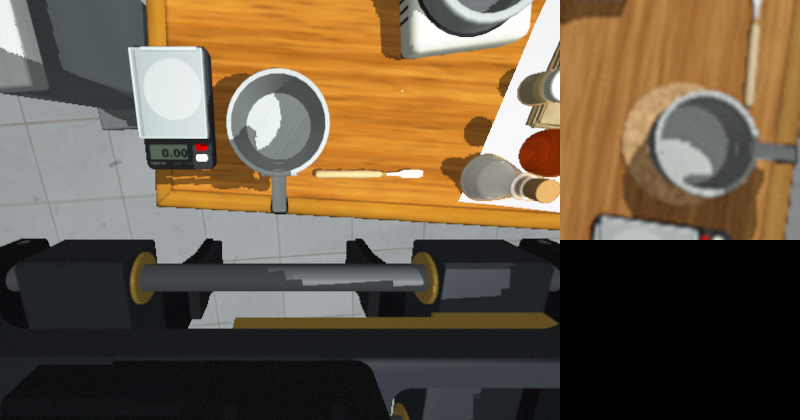

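The pot stands upright on the mat. The wrist view has the rim spanning (228..329, 68..176), and the top inset has the rim at about full-image (361,290).

```bash
python3 - <<'E'
from h import *
d=np.load("w5.npz");c=dict(intrinsics=d["K"],view=d["V"])
t=np.load("w2t.npz");t=dict(intrinsics=t["K"],view=t["V"])
L,R,T,B=[atz(c,u,v,.101) for u,v in[(228,122),(329,122),(278.5,68),(278.5,176)]]
print(L,R,T,B,(L+R)/2,(T+B)/2)
# rim mask-based: ellipse in fresh pictures
print(atz(t,360.8,290,.101), proj(t,(.4355,-.222,.101)))
c2=read_camera("wrist"); o=get_obs(); print(o["tool_pos"],o["tool_rot"])
s=silhouettes("wrist","pot")
for q in s[:1]:
  e=q["extent"];print(q["p"],e)
print((atz(c2,e[0],122,.101)+atz(c2,e[2],122,.101))/2, atz(c2,278,e[1],.101))
lk=silhouettes("top","lid_knob")
E
```

```text
[ 0.39016181 -0.22026855  0.101     ] [ 0.47967151 -0.2262924   0.101     ] [ 0.43800106 -0.17954444  0.101     ] [ 0.43136545 -0.2712224   0.101     ] [ 0.43491666 -0.22328047  0.101     ] [ 0.43468326 -0.22538342  0.101     ]
[ 0.43013136 -0.22650743  0.101     ] [358.76554762 287.3121256 ]
[ 0.429928   -0.30151047  0.20101109] [-1.79984730e+02 -3.74765477e-02  8.60582498e+01]
0.56 [228.0, 68.5, 337.5, 217.3]
[ 0.43506385 -0.22122544  0.101     ] [ 0.43399274 -0.17839922  0.101     ]
```

Emit:
{"op": "play_rows", "data": {
  "steps": [
    [[0.022,0,0,0,0,0,0.087],[0.043,-0.003,0,0,0,0,0.087],[0.043,-0.003,0,0,0,0,0.087],[0.043,-0.003,0,0,0,0,0.087],[0.043,-0.003,0,0,0,0,0.087],[0.043,-0.003,0,0,0,0,0.087],[0.022,-0.002,0,0,0,0,0.087],[0,0,0,0,0,0,0.087],[0,0,0,0,0,0,0.087],[0,0,0,0,0,0,0.087]]
  ]
}}

```text
time_s: 16.85
tool_pos: [0.4307, -0.0437, 0.2009]
tool_rot: [-179.9, 0.0, 85.9]
force: [0.7, 0.2, 0.0]
grip_width: 0.0868
grasp_force: 0.0
```

```bash
python3 - <<'E'
from h import *
o=get_obs(); print(o["time_s"],o["tool_pos"],o["tool_rot"],np.round(o["qpos"],1))
c=read_camera("wrist"); np.savez("w6",K=c["intrinsics"],V=c["view"])
im=c["frame"]; cv2.imwrite("pics/w6.png",im[:,:,::-1])
for n in ["lid","lid_knob"]:
  for s in silhouettes("wrist",n)[:2]:
    e=s["extent"];print(n,s["p"],e,atz(c,(e[0]+e[2])/2,(e[1]+e[3])/2,.011))
print(proj(c,(.43,.046,.037)))
E
```

```text
16.85 [ 0.43066606 -0.04372776  0.20089019] [-1.79928656e+02  3.67768896e-02  8.59270167e+01] [-22.3  -9.   22.4 114.4   3.6  74.1  -5.2]
lid 0.78 [232.2, 67.6, 320.0, 162.3] [0.42744478 0.04898133 0.011     ]
lid_knob 0.9 [233.7, 71.9, 320.2, 158.9] [0.42838726 0.04842    0.011     ]
[278.0393373  116.09754884]
```

View pics/w6.png

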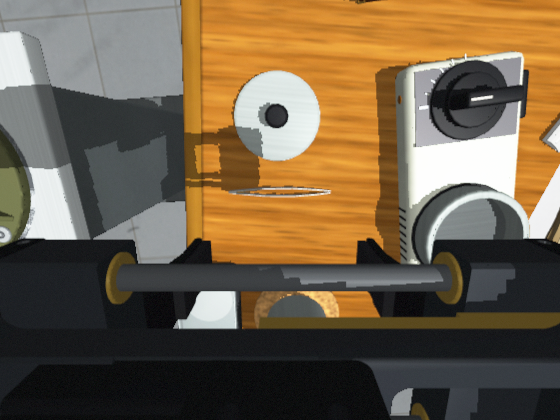

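The lid is at (277,115) with its knob at (277,116), unobstructed; this agrees with the expected position.

Emit:
{"op": "play_rows", "data": {
  "steps": [
    [[0.045,-0.004,0,0,0,0,0.06],[0.046,-0.004,0,0,0,0,0.05],[0,0,0.045,0,0,0,0.05],[0,0,0.045,0,0,0,0.05],[0,0,0.045,0,0,0,0.05],[0,0,0.025,0,0,0,0.05],[0,0,0.015,0,0,0,0.05],[0,0,0.007,0,0,0,0.05],[0,0,0,0,0,0,0.05],[0,0,0,0,0,0,0.05]]
  ]
}}

```text
time_s: 18.0
tool_pos: [0.4302, 0.0489, 0.0204]
tool_rot: [179.9, -0.0, 86.0]
force: [0.0, 0.9, 0.9]
grip_width: 0.05
grasp_force: 0.0
```

Emit:
{"op": "play_rows", "data": {
  "steps": [
    [[-0.0015,0,0.004,0,0,0,0.05],[0,0,0,0,0,0,0.02],[0,0,0,0,0,0,0.015],[0,0,0,0,0,0,0.015],[0,0,0,0,0,0,0.015],[0,0,0,0,0,0,0.015],[0,0,0,0,0,0,0.015],[0,0,0,0,0,0,0.015]]
  ],
  "force": 35
}}

```text
time_s: 18.8
tool_pos: [0.4293, 0.0476, 0.0157]
tool_rot: [180.0, -0.0, 86.1]
force: [-0.7, 0.9, 2.7]
grip_width: 0.0242
grasp_force: 35.0
```

Emit:
{"op": "play_rows", "data": {
  "steps": [
    [[0,0,-0.01,0,0,0,0.015],[0,0,-0.025,0,0,0,0.015],[0,0,-0.035,0,0,0,0.015],[0,0,-0.035,0,0,0,0.015],[0,0,-0.035,0,0,0,0.015],[0,0,-0.025,0,0,0,0.015],[0,0,-0.01,0,0,0,0.015],[0,0,0,0,0,0,0.015],[0,0,0,0,0,0,0.015]]
  ]
}}

```text
time_s: 19.7
tool_pos: [0.4284, 0.0473, 0.1893]
tool_rot: [-179.9, 0.0, 86.0]
force: [0.1, -1.1, -1.4]
grip_width: 0.024
grasp_force: 35.0
```

```bash
python3 - <<'E'
from h import *
o=get_obs(); print(o["time_s"],o["tool_pos"],o["tool_rot"],o["force"],o["wrist_torque"],o["grip_width"])
c=read_camera("wrist"); np.savez("w7",K=c["intrinsics"],V=c["view"])
im=c["frame"]; cv2.imwrite("pics/w7.png",im[:,:,::-1])
p=o["tool_pos"]; z=p[2]-.0157+.012
a=np.deg2rad(86.1);ex=np.array([np.cos(a),np.sin(a),0]);ey=np.array([-ex[1],ex[0],0])
q=np.array([p[0],p[1],z])
for k in [(0,0),(.05,0),(0,.05),(0,-.05),(.035,.035),(.035,-.035)]: print(k,proj(c,q+k[0]*ex+k[1]*ey).round(1))
E
```

```text
19.7 [0.42838111 0.04732184 0.18932436] [-1.79894933e+02  3.42082910e-02  8.60467771e+01] [ 0.06815755 -1.06819852 -1.43074507] [-0.11869903  0.07091127  0.01081657] 0.023955234829888625
(0, 0) [284.7 252.3]
(0.05, 0) [284.8 171.1]
(0, 0.05) [203.8 252.2]
(0, -0.05) [365.7 252.4]
(0.035, 0.035) [225.1 196.7]
(0.035, -0.035) [344.4 196.8]
```

View pics/w7.png

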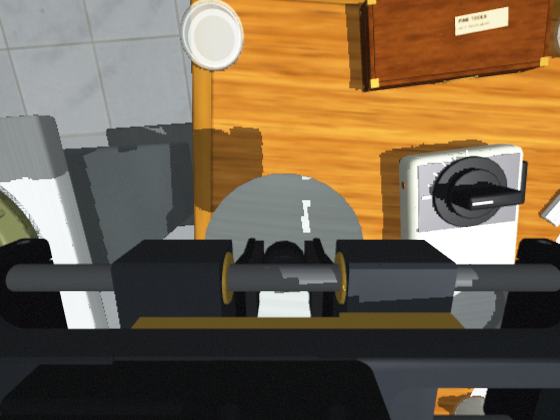

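The lid hangs level in the gripper. Its near edge is at row 174 (171 predicted) and it spans columns 205–362, so it sits about 2 mm back along tool x.

Emit:
{"op": "play_rows", "data": {
  "steps": [
    [[-0.02,0.002,0,0,0,0,0.015],[-0.038,0.0036,0,0,0,0,0.015],[-0.038,0.0036,0,0,0,0,0.015],[-0.038,0.0036,0,0,0,0,0.015],[-0.038,0.0036,0,0,0,0,0.015],[-0.038,0.0036,0,0,0,0,0.015],[-0.038,0.0036,0,0,0,0,0.015],[-0.02,0.002,0,0,0,0,0.015],[0,0,0,0,0,0,0.015],[0,0,0,0,0,0,0.015],[0,0,0.03,0,0,0,0.015],[0,0,0.02,0,0,0,0.015]]
  ]
}}

```text
time_s: 20.95
tool_pos: [0.436, -0.2194, 0.1388]
tool_rot: [-179.9, -0.1, 86.2]
force: [0.1, -0.6, -2.5]
grip_width: 0.0242
grasp_force: 35.0
```

Emit:
{"op": "play_rows", "data": {
  "steps": [
    [[0,0,0.005,0,0,0,0.015],[0,0,0,0,0,0,0.015],[0,0,0,0,0,0,0.015]]
  ]
}}

```text
time_s: 21.25
tool_pos: [0.437, -0.2212, 0.1363]
tool_rot: [179.9, -0.0, 86.1]
force: [-0.1, -0.1, -1.3]
grip_width: 0.0244
grasp_force: 35.0
```

```bash
python3 - <<'E'
from h import *
o=get_obs(); print(o["time_s"],o["tool_pos"],o["tool_rot"],o["force"])
c=read_camera("wrist"); t=read_camera("scene");u=read_camera("top")
im=np.zeros((420,800,3),np.uint8); im[:,:560]=c["frame"]
im[:210,560:]=cv2.resize(t["frame"][270:340,210:290],(240,210),interpolation=cv2.INTER_CUBIC)
im[210:,560:]=cv2.resize(u["frame"][250:320,320:400],(240,210),interpolation=cv2.INTER_CUBIC)
cv2.imwrite("pics/w8.png",im[:,:,::-1])
E
```

```text
21.25 [ 0.43697951 -0.22117872  0.13629063] [ 1.79936362e+02 -1.16786275e-03  8.61071504e+01] [-0.10379829 -0.09016291 -1.32174933]
```

View pics/w8.png

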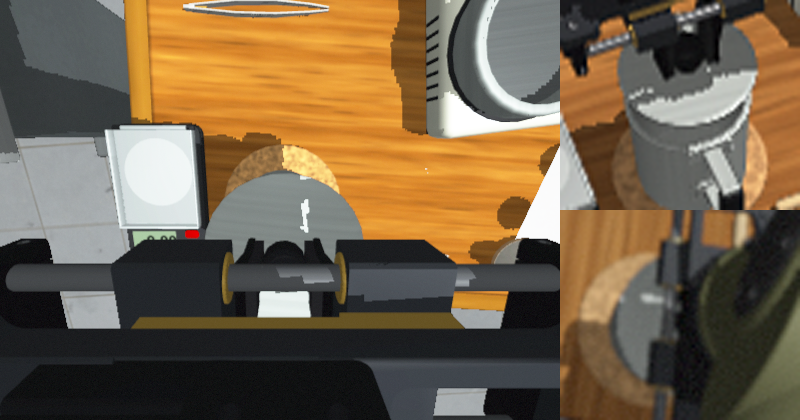

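The lid is centred just above the pot in all views, and mat cork shows round it. Lower it.

Emit:
{"op": "play_rows", "data": {
  "steps": [
    [[0,-0.001,0.01,0,0,0,0.015],[0,0,0.006,0,0,0,0.015],[0,0,0.003,0,0,0,0.015],[0,0,0.003,0,0,0,0.015],[0,0,0.002,0,0,0,0.015],[0,0,0.002,0,0,0,0.015],[0,0,0,0,0,0,0.015]]
  ]
}}

```text
time_s: 22.1
tool_pos: [0.4352, -0.2217, 0.1094]
tool_rot: [-180.0, 0.0, 86.0]
force: [-0.0, -0.5, -2.2]
grip_width: 0.0243
grasp_force: 35.0
```

Lip is inside the rim with no resistance. The last 1 mm, then release and retreat.

Emit:
{"op": "play_rows", "data": {
  "steps": [
    [[0,0,0.001,0,0,0,0.015],[0,0,0,0,0,0,0.015],[0,0,0,0,0,0,0.03],[0,0,0,0,0,0,0.04],[0,0,0,0,0,0,0.05],[0,0,0,0,0,0,0.05],[0,0,-0.02,0,0,0,0.05],[0,0,-0.04,0,0,0,0.06],[-0.045,0,-0.02,0,0,0,0.06],[-0.045,0,0,0,0,0,0.06],[0,0,0,0,0,0,0.06],[0,0,0,0,0,0,0.06]]
  ]
}}

```text
time_s: 23.3
tool_pos: [0.4285, -0.3121, 0.1884]
tool_rot: [-180.0, -0.0, 85.9]
force: [0.7, 1.2, 0.2]
grip_width: 0.0598
grasp_force: 0.0
```

```bash
python3 - <<'E'
from h import *
o=get_obs(); print(o["time_s"],o["tool_pos"],o["tool_rot"],o["force"])
c=read_camera("wrist"); t=read_camera("scene");u=read_camera("top")
im=np.zeros((420,800,3),np.uint8); im[:,:560]=c["frame"]
im[:210,560:]=cv2.resize(t["frame"][270:340,210:290],(240,210),interpolation=cv2.INTER_CUBIC)
im[210:,560:]=cv2.resize(u["frame"][250:320,320:400],(240,210),interpolation=cv2.INTER_CUBIC)
cv2.imwrite("pics/w9.png",im[:,:,::-1])
a=np.linspace(0,6.28,13)[:-1]
print(proj(c,(.4355,-.2225,.130)),[proj(c,(.4355+.05*np.cos(k),-.2225+.05*np.sin(k),.105)).round().tolist() for k in a[::3]])
E
```

```text
23.3 [ 0.42853283 -0.31214511  0.18836471] [-1.79970073e+02 -2.23442116e-03  8.58891162e+01] [0.69737517 1.1884932  0.23199869]
[285.45992161 106.41196908] [[348.0, 105.0], [281.0, 40.0], [223.0, 114.0], [289.0, 172.0]]
```

View pics/w9.png

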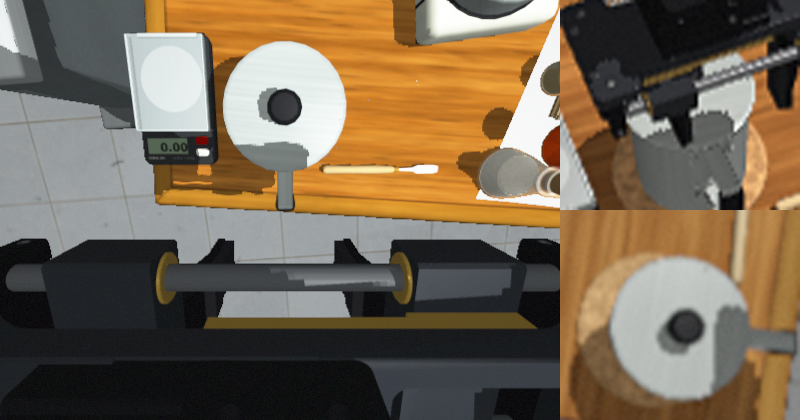

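The lid spans columns 223–347 and rows 41–171, matching the prediction for a seated lid (223–348, 40–172). It is flat and centred, and the gripper is clear.

```bash
python3 -c "
from cell import *
print(sign_off())"
```

```text
the job is handed in; nothing more can be done
None
```

The job is handed in at about 23 s of robot time; no verdict came back, but the last pictures show the control off, the pot upright on the mat, the lid flat and centred on it, and no glassware was knocked over.

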